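Ring for the assistant and point out the comb and its saucer

ROBOT

A 6-joint arm with a two-finger parallel gripper is mounted at the origin on the work surface. World frame = base frame: x ahead of the robot, y to its left, z up, the work surface at z = 0. Lengths are in m, angles in rad, forces in N, time in s.
With the tool pointing down it reaches from about 0.375 to 0.9 m from the base axis. Payload 3.1 kg.
Tool frame: the origin (TCP) lies between the finger pads, 19 mm behind the fingertips; this is the grasp point; z points along the fingers, y is the line along which they close (so a half turn about z gives the same grasp; the last joint's range is limited). The gripper opens to 85 mm and grips with 20 to 120 N. Pads are 22 mm wide; open, the fingers measure 114 mm over their backs; the gripper's body (76 mm by 85 mm) begins 54 mm behind the grasp point. The pads swing forward as they close: fully open they stand 13 mm farther back than shut.
Start: joints at [1.165, 0.527, 1.433, -0, 1.181, -0.178], TCP at [0.141, 0.609, 0.25] pointing down, gripper open.
Joint ranges: [-3.08, 3.08], [-0.75, 2.2], [0.22, 2.44], [-1.43, 4.57], [0, 2.65], [-2.85, 2.85]. Speed limits (rad/s): [2.79, 2.79, 3.14, 3.14, 3.14, 3.14].

INTERFACE

Orientations are given as a unit quaternion [x, y, z, w].
In Python, from station import manip, cams, sign_off gives the robot as it stands.
- The arm moves only by the tool carry_out, never from a script. Its argument "targets" is a list that holds one entry, the list of rows, each a list of 7 numbers: the shift along the tool's x, y, z in cm, then the turn, a rotation vector about the tool's x, y, z in degrees, then the finger opening in cm, from 0 to 8.54. A call has 1 to 12 rows; each row is the pose to reach, as a shift and turn from the pose commanded when the call began, along the tool's axes at that moment; what a row does not reach only later rows make up. A row lasts 1/12 s, in which the tool goes at most 41.7 mm and 7.16 degrees, less where a joint would pass 70% of its speed; a pose out of reach is approached as far as the arm can. A call with a gripper value outside its range is refused whole. The fingers move at their own pace and stop on an object; "force" is the grip in N (left out, the last holds). Time passes only in rows, so rows that repeat a pose let the fingers close. It gives the time, the measured TCP pose, the force, the opening and the grip force at its end, in the units of the state.
- manip.sense(): the state, without advancing time (a new reading comes with each control period).
- cams.snapshot(name): name is "scene" or "side" or "wrist"; returns the picture (384x512x3 uint8, red, green, blue); there is no depth.
- cams.camera_info(name): a dict with "K" (3x3 intrinsics, pixels), "T" (4x4, takes a point from camera to world coordinates). Camera axes: x right, y down, z forward; pixel columns grow to the right and rows downward; lengths in m; the calibration is good to about 2 mm. A picture is of the moment at which its call begins: read the wrist's pose just before it. camera_info takes no time and is no camera call; for the wrist camera it gives the pose at the moment of the call.
- sign_off(): hands the job in; it is judged then, once.
The state is a dict: "t": time; "q": joint angles; "qd": joint speeds; "tau": joint torques, N m; "tcp_pos": TCP position; "tool_rot": TCP orientation; "force": force on the tool from outside, world axes, zero at the start; "ft_torque": the same for the moment, N m; "finger_gap": opening from 0.0 (shut) to 1.0 (fully open); "gripper_force": force on a finger pad.
Only numpy, scipy, OpenCV 4.12 (cv2) and the standard library are available. Lean on these libraries where they do the work, as an engineer would, in place of code of your own. Each camera call takes 0.05 s, during which the arm holds its last target. There are 200 camera calls.

TASK

Call the grooming assistant by pressing the plunger of the counter bell down, then show what is to be put where: point down at the middle of the fine-toothed half of the steel comb, fingertips one to four centimetres above it for at least two seconds, and then point in the same way at the middle of the empty saucer for at least two seconds, finishing while still pointing there. Come down on each from above, touch nothing but the bell, and do not point at the coarse half of the comb or at the saucer with the clipper guard in it.

Things in the scene. Friction and masses are not known exactly. Their poses are not given: they have to be found in the camera images.
- bell_plunger (a joint): plunger of the counter bell: 0 at rest, grows as it is pressed straight down, 0.005 m at its stop; it springs back when let go. About 1.4 N starts it and 5 N presses it fully down
- plunger_top (a point): centre of the flat top of the bell's plunger, 62 mm above the bench at rest; it goes down with the plunger. The plunger's button is a steel disc 24 mm in diameter and 7 mm thick, standing 10 mm clear of a steel dome 76 mm across and 45 mm high on a base 84 mm across, fixed to the bench. Press with shut fingers: open ones straddle it
- comb: flat steel comb lying loose on the bench, 190 x 44 x 5 mm. Origin: middle of its length, on its underside. Its x axis runs along the spine towards the fine half, its teeth point to its -y, z is up. The coarse half has 10 long teeth 10 mm apart; the fine half has short teeth 4 mm apart, close set, and one long guard tooth at its end
- comb_fine (a point): middle of the fine-toothed half of the comb, on its upper face, 5 mm above the bench, 48 mm from the comb's middle: the place to point at
- comb_coarse (a point): middle of the coarse-toothed half of the comb, on its upper face, 48 mm from the comb's middle: not to be pointed at
- empty_saucer: white stoneware saucer with nothing in it, loose, round, 110 mm in diameter, rim 20 mm above the bench. Origin: centre of its underside
- full_saucer: saucer of the same kind and size that holds a clipper guard. Origin: centre of its underside. Bystander
- guard: black plastic clipper guard, 46 x 34 x 20 mm, lying in the other saucer, its top about 25 mm above the bench. Origin: centre of its underside. Bystander
- brush: orange silicone brush, oval, 124 x 66 x 27 mm, nubs upward. Origin: centre of its underside. Bystander
- file: steel nail file with a black handle, 160 x 18 x 10 mm, lying flat. Origin: on its underside near the middle; its x axis runs towards the blade. Bystander

How it is judged:
On the way, in this order (a step that is already met when the one before it is completed fails the run):
1. the bell's plunger is pressed down by more than 3 mm (value of joint bell_plunger above 0.003 m), for 0.05 s.
2. the tool point stays for 2 s within 22 mm of the middle of the comb's fine half, seen from above, and 26 to 75 mm above the bench (horizontal distance between the grasp point and comb_fine below 0.022 m and height (world z) of the grasp point between 0.026 and 0.075 m), for 2 s.
3. the tool point stays for 2 s within 30 mm of the middle of the empty saucer, seen from above, and 30 to 90 mm above the bench (horizontal distance between the grasp point and empty_saucer below 0.03 m and height (world z) of the grasp point between 0.03 and 0.09 m), for 2 s.
At the end, for the whole second after the job is handed in: The tool point is still within 30 mm of the middle of the empty saucer, seen from above, and 30 to 90 mm above the bench; the bell's plunger is back up (within 1.5 mm); every loose thing is within 10 mm of where it started (all of step 3 and value of joint bell_plunger below 0.0015 m and distance of each of comb, empty_saucer, full_saucer, guard, brush, file from where it was at the start of the episode below 0.01 m); the robot touches nothing.
It fails at once if the robot touches anything (more than 0.5 N) while its tool point is more than 80 mm, seen from above, from the bell's plunger (horizontal distance between the grasp point and plunger_top above 0.08 m and contact force between any of the fingers, the arm and anything else above 0.5 N).
It fails at once if a loose thing is shifted by more than 10 mm, lifted or carried (distance of any of comb, empty_saucer, full_saucer, guard, brush, file from where it was at the start of the episode above 0.01 m).
It fails at once if the robot points at the coarse half of the comb (tool point within 20 mm of its middle, seen from above, and lower than 70 mm) (horizontal distance between the grasp point and comb_coarse below 0.02 m and height (world z) of the grasp point below 0.07 m).
It fails at once if the robot points at the filled saucer (tool point within 30 mm of its middle, seen from above, and lower than 80 mm) (horizontal distance between the grasp point and full_saucer below 0.03 m and height (world z) of the grasp point below 0.08 m).
It also fails if it takes over 54 s, if anything falls off the work surface, if the arm or the gripper's body presses on something with over 40 N, if the wrist force passes 120 N, or if a joint passes its speed limit or range.

## Working session

There is one attempt and no reset: what is moved stays moved. The work goes in short steps, Python scripts to look and compute and a tool call to move; the robot and the scene stay as the last step left them, time stands still between calls to the robot, and variables do not carry over. Pictures are saved under pics/ and viewed, at most 10 in all, crops included, and the job is handed in when it is done.

Besides the shell and the picture viewer there is one more tool, called after "Emit:" by a JSON object that holds its "op" and its "data". carry_out: Moves the arm, as the interface text tells. Its arguments: {"type":"object","properties":{"targets":{"type":"array"},"force":{"type":"number"}},"required":["targets"]}

```bash
mkdir -p pics; python3 - <<'E'
from station import manip,cams
import cv2
s=manip.sense();print(s['t'],s['tcp_pos'],s['tool_rot'])
for n in("scene","side"):
    i=cams.snapshot(n);cv2.imwrite(f"pics/{n}0.png",i[:,:,::-1]);c=cams.camera_info(n);print(n,c['K'],c['T'])
E
```

```text
0.0 [0.14084705 0.60822958 0.24902122] [ 1.13635443e-01  9.93521902e-01 -1.05787624e-03 -3.12274888e-04]
scene [[396.18809492   0.         249.31935699]
 [  0.         396.18809492 191.01991896]
 [  0.           0.           1.        ]] [[-0.75180003  0.41473823 -0.51262941  1.03857942]
 [ 0.65903622  0.44710095 -0.60479088  0.52999134]
 [-0.0216328  -0.79252315 -0.60945802  0.62905067]
 [ 0.          0.          0.          1.        ]]
side [[368.14242964   0.         258.76051132]
 [  0.         368.14242964 184.9390856 ]
 [  0.           0.           1.        ]] [[ 0.9114697  -0.32305285  0.25467595  0.37955895]
 [-0.41131463 -0.70580125  0.57677107 -0.4948145 ]
 [-0.00657693 -0.6304613  -0.77619282  0.72844128]
 [ 0.          0.          0.          1.        ]]
```

View pics/scene0.png

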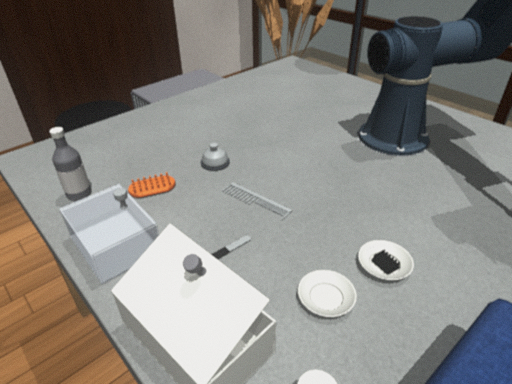

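View pics/side0.png

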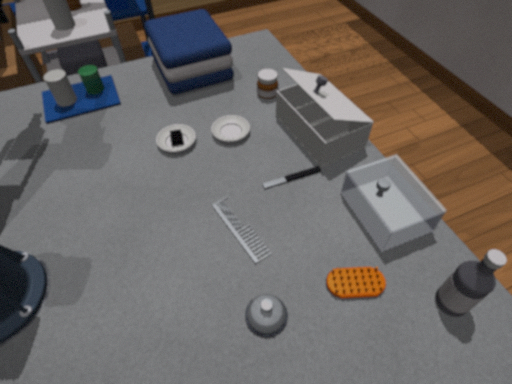

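The scene view shows the bell near (214,152), the comb from (225,187) to (290,213), the empty saucer at (327,294) and the full one at (386,262). In the side view the same things are at (266,312), (240,230), (231,130) and (176,139). Next I'll enlarge the comb and measure.

```bash
cat >h.py <<'E'
import numpy as np
from station import cams
def ray(n,uv,z):
    c=cams.camera_info(n);K,T=np.array(c['K']),np.array(c['T'])
    d=T[:3,:3]@np.linalg.inv(K)@[uv[0],uv[1],1];o=T[:3,3]
    return o+d*(z-o[2])/d[2]
def rimcentre(n,im,uv):
    import cv2
    m=(im.min(2)>165).astype(np.uint8);m=cv2.morphologyEx(m,cv2.MORPH_CLOSE,np.ones((3,3)))
    for c in cv2.findContours(m,cv2.RETR_EXTERNAL,cv2.CHAIN_APPROX_NONE)[0]:
        if cv2.pointPolygonTest(c,uv,False)>=0:
            p=np.array([ray(n,q,.02)[:2] for q in cv2.convexHull(c)[:,0]]).astype(np.float32)
            return cv2.minEnclosingCircle(p),cv2.boundingRect(c)
E
python3 - <<'E'
import cv2,numpy as np
from h import *
for n,uvs,pl in(("scene",[(327,294),(386,262)],(214,147)),("side",[(231,130),(176,139)],(267,303))):
    im=cv2.imread(f"pics/{n}0.png")
    for u in uvs: print(n,rimcentre(n,im,u),ray(n,u,.01))
    print('plunger',ray(n,pl,.062))
a=cv2.imread("pics/scene0.png");b=cv2.imread("pics/side0.png")
f=lambda i,x,y,w,h,k:cv2.resize(i[y:y+h,x:x+w],(w*k,h*k),interpolation=cv2.INTER_CUBIC)
cv2.imwrite("pics/crop.png",np.vstack([np.hstack([f(a,215,175,85,50,5),f(a,190,135,50,50,5)]),np.hstack([f(b,205,190,85,70,5),f(b,240,285,50,70,5)])]))
E
```

```text
scene (((0.633719801902771, 0.058555349707603455), 0.4858202040195465), (58, 170, 441, 214)) [0.62152297 0.25859629 0.01      ]
scene (((0.633719801902771, 0.058555349707603455), 0.4858202040195465), (58, 170, 441, 214)) [0.46946564 0.2874563  0.01      ]
plunger [ 0.50185781 -0.24855012  0.062     ]
side (((0.626003623008728, 0.25652575492858887), 0.050127144902944565), (214, 116, 35, 24)) [0.62636627 0.25683409 0.01      ]
side None [0.47254295 0.28686829 0.01      ]
plunger [ 0.49634483 -0.26242114  0.062     ]
```

View pics/crop.png

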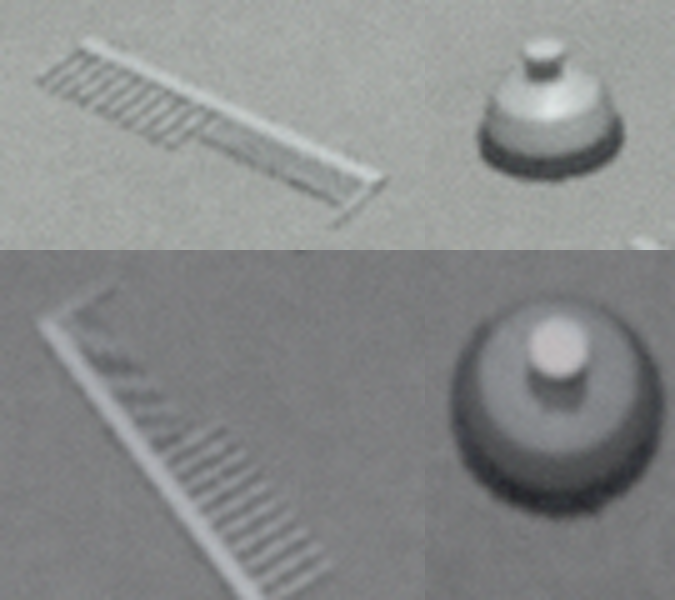

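The crop shows that the coarse teeth lie towards the bell and the fine half with its guard tooth towards the saucers. Comb corners: scene (231.6,183), (291.8,211), (282,220), (223.4,191); side (213,204), (227.4,197.6). Plunger top: scene (214,144.6), side (267,304).

```bash
python3 - <<'E'
from h import *
P={}
for n,pl,pts in(("scene",(214,144.6),[(231.6,183),(291.8,211),(282,220),(223.4,191)]),("side",(267,304),[(257,261.5),(213,204),(227.4,197.6),(270,254)])):
    print(n,'pl',ray(n,pl,.062).round(4))
    p=np.array([ray(n,u,.004)[:2] for u in pts]);print(p.round(4).tolist(),np.linalg.norm(p[0]-p[1]),np.linalg.norm(p[1]-p[2]))
    c=p.mean(0);d=(p[1]+p[2]-p[0]-p[3]);d/=np.linalg.norm(d);print('centre',c,'fine',c+.048*d,'coarse',c-.048*d)
from station import manip
from scipy.spatial.transform import Rotation as R
print(R.from_quat(manip.sense()['tool_rot']).as_matrix().round(4))
E
```

```text
scene pl [ 0.4941 -0.2588  0.062 ]
[[0.5244, -0.1487], [0.4897, 0.0394], [0.5302, 0.0464], [0.5621, -0.1361]] 0.1912599927917476 0.04110806675465113
centre [ 0.52659093 -0.04975843] fine [ 0.51810339 -0.00251479] coarse [ 0.53507847 -0.09700207]
side pl [ 0.4955 -0.2641  0.062 ]
[[0.5258, -0.1499], [0.4913, 0.0354], [0.5303, 0.039], [0.5592, -0.1452]] 0.1884590872649709 0.03916710342749642
centre [ 0.52666529 -0.05516851] fine [ 0.51854795 -0.00785985] coarse [ 0.53478263 -0.10247716]
[[-9.742e-01  2.259e-01 -8.000e-04]
 [ 2.259e-01  9.742e-01 -1.800e-03]
 [ 4.000e-04 -1.900e-03 -1.000e+00]]
```

Emit:
{"op": "carry_out", "data": {"targets": [[[-3,-2.4,0,0,0,0,0],[-6,-4.8,0,0,0,0,0],[-9.5,-7.6,0,0,0,0,0],[-13,-10.4,0,0,0,0,0],[-16.5,-13.2,0,0,0,0,0],[-20,-16,0,0,0,0,0],[-23.5,-18.8,0,0,0,0,0],[-27,-21.6,0,0,0,0,0],[-30.5,-24.4,0,0,0,0,0],[-34,-27.2,0,0,0,0,0],[-37,-29.6,0,0,0,0,0],[-40,-32,0,0,0,0,0]]]}}

```text
t: 1.1
tcp_pos: [0.4475, 0.2196, 0.2498]
tool_rot: [0.114, 0.994, -0.0, -0.0]
force: [0.2, 1.7, 0.2]
finger_gap: 0.001
gripper_force: 0.0
```

Emit:
{"op": "carry_out", "data": {"targets": [[[-1.2,-3.8,0,0,0,0,0],[-2.4,-7.6,0,0,0,0,0],[-3.6,-11.4,0,0,0,0,0],[-4.8,-15.2,0,0,0,0,0],[-6,-19,0,0,0,0,0],[-7.2,-22.8,0,0,0,0,0],[-8.4,-26.6,0,0,0,0,0],[-9.6,-30.4,0,0,0,0,0],[-10.8,-34.2,0,0,0,0,0],[-12,-38,0,0,0,0,0],[-13.2,-41.5,0,0,0,0,0],[-14.2,-44.7,0,0,0,0,0]]]}}

```text
t: 2.1
tcp_pos: [0.4841, -0.2486, 0.2498]
tool_rot: [0.114, 0.993, -0.0, -0.0]
force: [0.9, 0.8, 0.1]
finger_gap: -0.001
gripper_force: 0.0
```

Emit:
{"op": "carry_out", "data": {"targets": [[[0,0,2,0,0,0,0],[0,0,5,0,0,0,0],[0,0,8,0,0,0,0],[0,0,10,0,0,0,0],[0,0,10,0,0,0,0],[0,0,10,0,0,0,0],[0,0,10,0,0,0,0]]]}}

```text
t: 2.68
tcp_pos: [0.4849, -0.2465, 0.1509]
tool_rot: [0.114, 0.994, -0.0, 0.001]
force: [0.2, -0.1, -0.5]
finger_gap: 0.003
gripper_force: 0.0
```

```bash
python3 - <<'E'
from station import manip,cams
import cv2,numpy as np
from h import *
s=manip.sense();print(s['t'],s['tcp_pos'],s['force'],s['finger_gap'])
f=lambda i,x,y,w,h,k:cv2.resize(i[y:y+h,x:x+w],(w*k,h*k),interpolation=cv2.INTER_CUBIC)
a=cams.snapshot("scene");b=cams.snapshot("side")
cv2.imwrite("pics/chk.png",np.hstack([f(a,160,70,100,120,4),f(b,215,240,100,120,4)])[:,:,::-1])
E
```

```text
2.6833 [ 0.48493591 -0.24645554  0.15087694] [ 0.1791506  -0.09248603 -0.48788376] 0.0034580614043222646
```

View pics/chk.png

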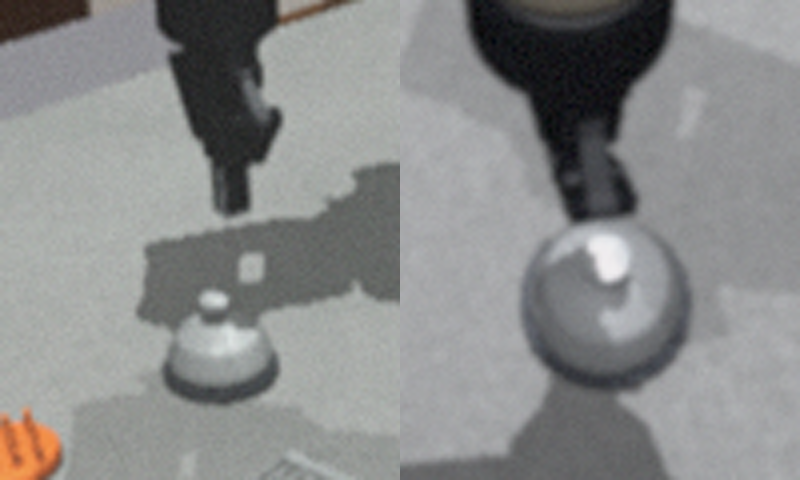

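The fingertips are above and slightly up-right of the plunger. The measured offset from the target is about (10, -14) mm, so I'll correct that and descend.

Emit:
{"op": "carry_out", "data": {"targets": [[[-1.3,-1.2,0,0,0,0,0],[-1.3,-1.2,2,0,0,0,0],[-1.3,-1.2,4,0,0,0,0],[-1.3,-1.2,5.5,0,0,0,0],[-1.3,-1.2,6,0,0,0,0],[-1.3,-1.2,6.3,0,0,0,0],[-1.3,-1.2,6.3,0,0,0,0],[-1.3,-1.2,6.3,0,0,0,0]]]}}

```text
t: 3.45
tcp_pos: [0.4949, -0.2611, 0.0881]
tool_rot: [0.114, 0.994, -0.001, 0.001]
force: [-0.1, 0.7, 1.0]
finger_gap: 0.002
gripper_force: 0.0
```

```bash
python3 - <<'E'
from station import manip,cams
import cv2,numpy as np
s=manip.sense();print(s['t'],s['tcp_pos'],s['force'],s['finger_gap'])
f=lambda i,x,y,w,h,k:cv2.resize(i[y:y+h,x:x+w],(w*k,h*k),interpolation=cv2.INTER_CUBIC)
a=cams.snapshot("scene");b=cams.snapshot("side")
cv2.imwrite("pics/chk2.png",np.hstack([f(a,160,70,100,120,4),f(b,215,240,100,120,4)])[:,:,::-1])
E
```

```text
3.45 [ 0.49491525 -0.26109092  0.0881182 ] [-0.13605606  0.67229996  1.00657607] 0.0018713663985305867
```

View pics/chk2.png

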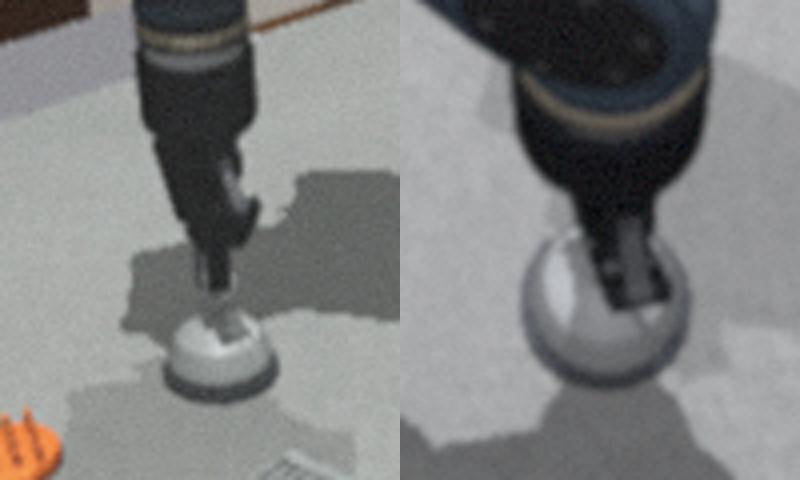

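```bash
python3 - <<'E'
from station import cams
import numpy as np
for n,o in(("scene",(160,70,0)),("side",(215,240,400))):
    c=cams.camera_info(n)
    for p in((.495,-.261,.069),(.495,-.261,.088),(.495,-.261,.062),(.495,-.276,.069),(.485,-.2465,.132)):
        q=np.linalg.inv(c['T'])@[*p,1];u=c['K']@q[:3];u=u[:2]/u[2];print(n,p,((u-o[:2])*4+[o[2],0]).round())
E
```

```text
scene (0.495, -0.261, 0.069) [212. 289.]
scene (0.495, -0.261, 0.088) [210. 265.]
scene (0.495, -0.261, 0.062) [213. 298.]
scene (0.495, -0.276, 0.069) [199. 281.]
scene (0.485, -0.2465, 0.132) [230. 210.]
side (0.495, -0.261, 0.069) [604. 245.]
side (0.495, -0.261, 0.088) [605. 228.]
side (0.495, -0.261, 0.062) [604. 250.]
side (0.495, -0.276, 0.069) [618. 274.]
side (0.485, -0.2465, 0.132) [570. 168.]
```

```bash
python3 - <<'E'
from station import manip,cams
import cv2,numpy as np
f=lambda i,x,y,w,h,k:cv2.resize(i[y:y+h,x:x+w],(w*k,h*k),interpolation=cv2.INTER_CUBIC)
def proj(n,p):
    c=cams.camera_info(n);q=np.linalg.inv(c['T'])@[*p,1];u=c['K']@q[:3];return u[:2]/u[2]
tip=(.495,-.261,.069)
w=cams.snapshot("wrist").copy();a=cams.snapshot("scene");b=cams.snapshot("side")
print('wrist tip',proj("wrist",tip),proj("wrist",(.495,-.261,.062)))
A=f(a,190,115,50,60,8).copy();B=f(b,240,280,50,60,8).copy()
for I,n,o in((A,"scene",(190,115)),(B,"side",(240,280))):
    cv2.drawMarker(I,[int(v) for v in (proj(n,tip)-o)*8],(255,0,0),0,14,1)
W=np.zeros((480,0,3),np.uint8)
cv2.imwrite("pics/chk3.png",np.hstack([A,B])[:,:,::-1]);cv2.imwrite("pics/w.png",w[:,:,::-1])
E
```

```text
wrist tip [252.30891777 241.41787297] [252.37180255 235.91699933]
```

View pics/chk3.png

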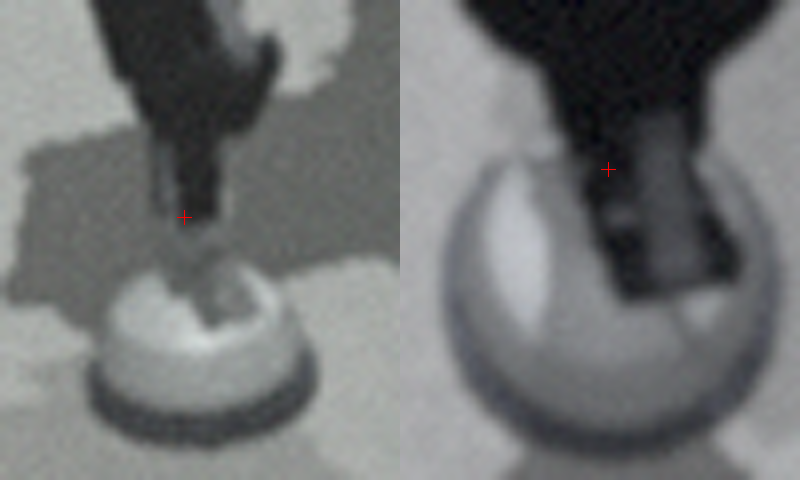

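View pics/w.png

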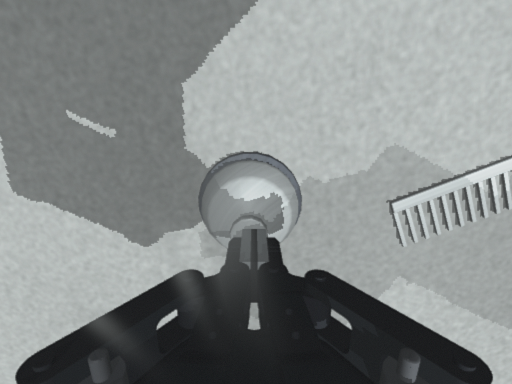

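The wrist view shows the shut fingertips at (253,235), lined up over the plunger at (250,228), so I can press straight down.

Emit:
{"op": "carry_out", "data": {"targets": [[[0,0,0.4,0,0,0,0],[0,0,0.7,0,0,0,0],[0,0,0.9,0,0,0,0],[0,0,1.1,0,0,0,0],[0,0,1.1,0,0,0,0],[0,0,1.1,0,0,0,0]]]}}

```text
t: 4.2
tcp_pos: [0.4945, -0.2608, 0.0762]
tool_rot: [0.114, 0.994, -0.0, 0.0]
force: [0.5, 0.5, 4.4]
finger_gap: 0.001
gripper_force: 2.2
```

Emit:
{"op": "carry_out", "data": {"targets": [[[0,0,0.05,0,0,0,0],[0,0,0.1,0,0,0,0],[0,0,0.1,0,0,0,0],[0,0,0.1,0,0,0,0]]]}}

```text
t: 4.53
tcp_pos: [0.4944, -0.2608, 0.0757]
tool_rot: [0.114, 0.994, -0.0, 0.0]
force: [-1.1, 0.2, 7.9]
finger_gap: 0.0
gripper_force: 3.9
```

Emit:
{"op": "carry_out", "data": {"targets": [[[0,0,-1,0,0,0,0],[0,0,-3,0,0,0,0],[0,0,-6,0,0,0,0],[0,0,-9,0,0,0,0],[0,0,-11,0,0,0,0],[0,0,-12,0,0,0,0],[0,0,-12,0,0,0,0],[0,0,-12,0,0,0,0]]]}}

```text
t: 5.2
tcp_pos: [0.4938, -0.2603, 0.1947]
tool_rot: [0.114, 0.994, 0.0, -0.0]
force: [-0.4, -0.7, 0.3]
finger_gap: 0.002
gripper_force: 0.0
```

Emit:
{"op": "carry_out", "data": {"targets": [[[0.3,2.5,0,0,0,0,0],[0.7,5.5,0,0,0,0,0],[1.2,9,0,0,0,0,0],[1.7,12.5,0,0,0,0,0],[2.2,16,0,0,0,0,0],[2.6,19.5,0,0,0,0,0],[3,22.5,0,0,0,0,0],[3.4,24.5,0,0,0,0,0],[3.4,25.4,0,0,0,0,0],[3.4,25.4,0,0,0,0,0],[3.4,25.4,0,0,0,0,0],[3.4,25.4,0,0,0,0,0]]]}}

```text
t: 6.2
tcp_pos: [0.5184, -0.0067, 0.1944]
tool_rot: [0.114, 0.993, -0.0, -0.001]
force: [-0.4, -0.3, 0.3]
finger_gap: -0.001
gripper_force: 0.0
```

```bash
python3 - <<'E'
from station import manip,cams
from h import ray
import cv2
s=manip.sense();print(s['t'],s['tcp_pos'],s['force'])
c=cams.camera_info("wrist");w=cams.snapshot("wrist");cv2.imwrite("pics/w2.png",w[:,:,::-1])
import numpy as np
for p in((.518,-.005,.005),(.5345,-.1,.005)):
    q=np.linalg.inv(c['T'])@[*p,1];u=c['K']@q[:3];print(u[:2]/u[2])
E
```

```text
6.2 [ 0.51841505 -0.00668813  0.19435619] [-0.44141418 -0.34548496  0.29920251]
[254.40123696 171.51168494]
[182.26552959 201.2885071 ]
```

View pics/w2.png

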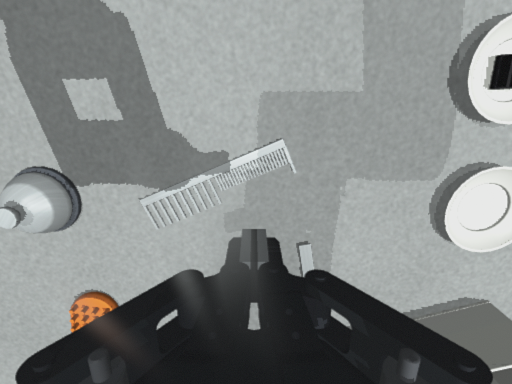

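The wrist view has the comb's fine half centred near (255,170), against a predicted (254,171). The empty saucer is at (482,207). I'll descend over the fine half.

Emit:
{"op": "carry_out", "data": {"targets": [[[0,0,2,0,0,0,0],[0,0,5,0,0,0,0],[0,0,8,0,0,0,0],[0,0,11,0,0,0,0],[0,0,13,0,0,0,0],[0,0,14.2,0,0,0,0],[0,0,14.4,0,0,0,0],[0,0,14.4,0,0,0,0],[0,0,14.4,0,0,0,0],[0,0,14.4,0,0,0,0],[0,0,14.4,0,0,0,0],[0,0,14.4,0,0,0,0]]]}}

```text
t: 7.25
tcp_pos: [0.5191, -0.0057, 0.052]
tool_rot: [0.114, 0.994, -0.0, 0.001]
force: [0.2, 0.2, -0.2]
finger_gap: -0.001
gripper_force: 0.0
```

Emit:
{"op": "carry_out", "data": {"targets": [[[0,0,0,0,0,0,0],[0,0,0,0,0,0,0],[0,0,0,0,0,0,0],[0,0,0,0,0,0,0],[0,0,0,0,0,0,0],[0,0,0,0,0,0,0],[0,0,0,0,0,0,0],[0,0,0,0,0,0,0],[0,0,0,0,0,0,0],[0,0,0,0,0,0,0],[0,0,0,0,0,0,0],[0,0,0,0,0,0,0]]]}}

```text
t: 8.25
tcp_pos: [0.5185, -0.0056, 0.051]
tool_rot: [0.114, 0.994, -0.0, -0.0]
force: [-0.2, 0.4, 0.2]
finger_gap: -0.003
gripper_force: 0.0
```

Emit:
{"op": "carry_out", "data": {"targets": [[[0,0,0,0,0,0,0],[0,0,0,0,0,0,0],[0,0,0,0,0,0,0],[0,0,0,0,0,0,0],[0,0,0,0,0,0,0],[0,0,0,0,0,0,0],[0,0,0,0,0,0,0],[0,0,0,0,0,0,0],[0,0,0,0,0,0,0],[0,0,0,0,0,0,0],[0,0,0,0,0,0,0],[0,0,0,0,0,0,0]]]}}

```text
t: 9.25
tcp_pos: [0.5185, -0.0055, 0.051]
tool_rot: [0.114, 0.994, -0.0, 0.0]
force: [-0.1, 0.4, 0.7]
finger_gap: 0.002
gripper_force: 0.0
```

Emit:
{"op": "carry_out", "data": {"targets": [[[0,0,0,0,0,0,0],[0,0,0,0,0,0,0],[0,0,0,0,0,0,0],[0,0,0,0,0,0,0],[0,0,-1,0,0,0,0],[0,0,-3,0,0,0,0],[0,0,-6,0,0,0,0],[0,0,-9,0,0,0,0],[0,0,-12,0,0,0,0],[0,0,-14,0,0,0,0],[0,0,-15,0,0,0,0],[0,0,-15,0,0,0,0]]]}}

```text
t: 10.25
tcp_pos: [0.5198, -0.0058, 0.2038]
tool_rot: [0.114, 0.994, -0.0, 0.003]
force: [0.1, -0.6, 0.1]
finger_gap: 0.001
gripper_force: 0.0
```

```bash
python3 - <<'E'
from h import *
import cv2
def P(n):
    c=cams.camera_info(n);return np.array(c['K'])@np.linalg.inv(c['T'])[:3]
for a,b in(((268,300),(285,70)),((170,227),(367,123)),((192,263),(321,85))):
    X=cv2.triangulatePoints(P("scene"),P("side"),np.array(a,float),np.array(b,float))[:,0];print(X[:3]/X[3])
for z in(0,.08):print(ray("side",(277,90),z),ray("side",(320,165),z),ray("scene",(268,340),z))
from station import manip
c=cams.camera_info("wrist")
T=np.array(c['T']);
print(ray("wrist",(482,207),.02))
E
```

```text
[0.79307844 0.26952491 0.15373879]
[0.83660729 0.01424233 0.15477742]
[0.83742357 0.15032924 0.16902509]
[0.83416863 0.38132295 0.        ] [ 7.94969932e-01  4.09515987e-02 -1.11022302e-16] [0.76706996 0.24915529 0.        ]
[0.78424179 0.28510244 0.08      ] [ 0.74934803 -0.01788813  0.08      ] [0.80159938 0.28487083 0.08      ]
[0.62526644 0.25613641 0.02      ]
```

Emit:
{"op": "carry_out", "data": {"targets": [[[-0.4,2.5,0,0,0,0,0],[-0.9,5.5,0,0,0,0,0],[-1.4,9,0,0,0,0,0],[-1.9,12.5,0,0,0,0,0],[-2.5,16,0,0,0,0,0],[-3,19.5,0,0,0,0,0],[-3.5,23,0,0,0,0,0],[-4,26,0,0,0,0,0],[-4.3,27.9,0,0,0,0,0],[-4.3,27.9,0,0,0,0,0],[-4.3,27.9,0,0,0,0,0],[-4.3,27.9,0,0,0,0,0]]]}}

```text
t: 11.25
tcp_pos: [0.6221, 0.2556, 0.1992]
tool_rot: [0.114, 0.994, -0.001, -0.002]
force: [0.9, -0.3, -0.3]
finger_gap: -0.004
gripper_force: 0.0
```

```bash
python3 - <<'E'
from station import manip,cams
import cv2,numpy as np
s=manip.sense();print(s['t'],s['tcp_pos'],s['force'])
c=cams.camera_info("wrist");w=cams.snapshot("wrist");cv2.imwrite("pics/w3.png",w[:,:,::-1])
for p in((.6245,.2565,.02),(.471,.287,.02)):
    q=np.linalg.inv(c['T'])@[*p,1];u=c['K']@q[:3];print(u[:2]/u[2])
E
```

```text
11.25 [0.62207293 0.25558972 0.19924782] [ 0.91878535 -0.30566918 -0.28067763]
[254.55954549 176.4054452 ]
[249.64756332  22.36684796]
```

View pics/w3.png

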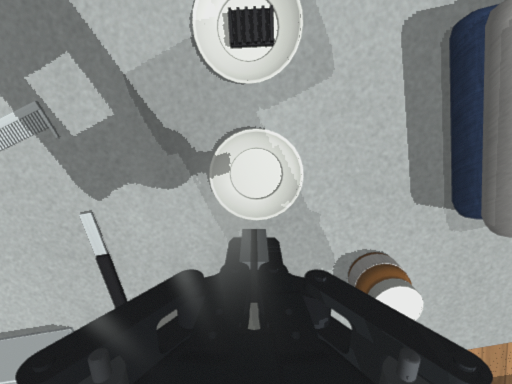

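The empty saucer is centred at (256,174), where predicted, and the filled one is well off at (248,30). I'll descend and hold.

Emit:
{"op": "carry_out", "data": {"targets": [[[0,0,2,0,0,0,0],[0,0,5,0,0,0,0],[0,0,8,0,0,0,0],[0,0,11,0,0,0,0],[0,0,13,0,0,0,0],[0,0,14,0,0,0,0],[0,0,14.2,0,0,0,0],[0,0,14.2,0,0,0,0],[0,0,14.2,0,0,0,0],[0,0,14.2,0,0,0,0],[0,0,14.2,0,0,0,0],[0,0,14.2,0,0,0,0]]]}}

```text
t: 12.3
tcp_pos: [0.624, 0.2568, 0.0604]
tool_rot: [0.114, 0.994, 0.0, 0.001]
force: [-0.4, -0.0, 0.6]
finger_gap: -0.002
gripper_force: 0.0
```

Emit:
{"op": "carry_out", "data": {"targets": [[[0,0,0,0,0,0,0],[0,0,0,0,0,0,0],[0,0,0,0,0,0,0],[0,0,0,0,0,0,0],[0,0,0,0,0,0,0],[0,0,0,0,0,0,0],[0,0,0,0,0,0,0],[0,0,0,0,0,0,0],[0,0,0,0,0,0,0],[0,0,0,0,0,0,0],[0,0,0,0,0,0,0],[0,0,0,0,0,0,0]]]}}

```text
t: 13.3
tcp_pos: [0.6234, 0.2565, 0.059]
tool_rot: [0.114, 0.994, 0.0, 0.0]
force: [0.2, 0.3, 0.4]
finger_gap: -0.004
gripper_force: 0.0
```

Emit:
{"op": "carry_out", "data": {"targets": [[[0,0,0,0,0,0,0],[0,0,0,0,0,0,0],[0,0,0,0,0,0,0],[0,0,0,0,0,0,0],[0,0,0,0,0,0,0],[0,0,0,0,0,0,0],[0,0,0,0,0,0,0],[0,0,0,0,0,0,0],[0,0,0,0,0,0,0],[0,0,0,0,0,0,0],[0,0,0,0,0,0,0],[0,0,0,0,0,0,0]]]}}

```text
t: 14.3
tcp_pos: [0.6234, 0.2565, 0.059]
tool_rot: [0.114, 0.994, -0.0, -0.0]
force: [-0.7, 1.2, 0.8]
finger_gap: 0.002
gripper_force: 0.0
```

Emit:
{"op": "carry_out", "data": {"targets": [[[0,0,0,0,0,0,0],[0,0,0,0,0,0,0],[0,0,0,0,0,0,0],[0,0,0,0,0,0,0],[0,0,0,0,0,0,0],[0,0,0,0,0,0,0]]]}}

```text
t: 14.8
tcp_pos: [0.6234, 0.2565, 0.059]
tool_rot: [0.114, 0.994, -0.0, -0.0]
force: [0.2, 1.1, 0.6]
finger_gap: 0.0
gripper_force: 0.0
```

```bash
python3 -c "
from station import sign_off
print(sign_off())"
```

```text
the job is handed in; nothing more can be done
None
```

I pressed the bell to its stop, then pointed at the comb's fine half and at the empty saucer for over two seconds each. I handed the job in while still over the saucer; no verdict came back.

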